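# Set the stand leg to its length mark and cam-lock it

### The job

Take the loose leg of the little accessory stand out of its bamboo block and push its thin rod down into the stand's narrow sleeve until the yellow band is level with the sleeve's rim, with the orange cam lever still open. Holding the leg at that height without letting go, twist it clockwise (seen from above) so that its blue wing swings the cam lever fully shut, and finish still gripping the leg with the band at the rim: the program ends while holding it. Leave the tumbler, controller, phone stand and bamboo box where they are.

Things in the scene. Friction and masses are not known exactly. Their poses are not given: they have to be found in the camera images.
- leg: Loose stand leg, about 120 g, upright in the block; origin centre of its foot, z up the leg, 150 mm long. Steel rod 10 mm thick (bevelled foot) from 0 to 120 mm; black head at 120 to 150 mm, 24 (x) by 14 (y) mm, gripped from above across the 14 mm; blue double wing at 70 to 86 mm, 6 mm thick, reaching 34 mm along +x and -x. Looks the same after a half turn.
- leg_mark (a point): Middle of the yellow band (5 mm tall) round the rod, on the leg's axis 60 mm above the foot. The wing is wider than the sleeve: a leg let go in the sleeve sinks until the wing rests on the rim, 10 mm too deep.
- block: Bamboo holding block, fixed, 70 x 70 x 50 mm; origin centre of its underside. Its central hole is 12.5 mm wide and 38 mm deep, and the leg's foot stands on the hole's floor, 12 mm above the work surface.
- stand: The stand, fixed: dark base disc 110 mm in diameter, 10 mm high, with an upright aluminium sleeve in its middle, 24 mm outside, 14 mm bore, rim 90 mm and bore floor 14 mm above the work surface. Origin: centre of the underside, z up. Its x axis points to where the cam lever's post stands when the lever is fully open; a black lug marks the shut end.
- stand_rim (a point): Centre of the sleeve's mouth, 90 mm above the stand's origin; axes as the stand's.
- cam (a joint): Angle of the orange cam lever about the sleeve's axis, rad: 0 fully open, growing clockwise seen from above, 1.0 fully shut at its stop; starts at 0 to 0.2. Light friction (0.05 N m), stays where left. With the leg at its mark the wing is 10 to 26 mm above the rim and meets the lever's post when the leg turns.
- cam_tab (a point): Centre of the top of the lever's upright post, which is 8 mm in diameter, 28 mm from the sleeve's axis, 67 to 112 mm above the work surface (22 mm above the rim); turns with the lever. Wing and post touch when the wing's middle line is about 0.25 rad short of the post: lower the leg with the wing at least 0.45 rad anticlockwise of it.
- tumbler: Glass tumbler of marbles, 72 mm wide, 85 mm tall, origin centre of its underside; leave alone.
- controller: Black game controller lying face up, about 105 x 160 x 45 mm, origin on its underside; leave alone.
- phone_stand: Green silicone phone stand, 80 x 70 x 90 mm, origin centre of its underside; leave alone.
- bamboo_box: Bamboo box with sliding lid, 90 x 150 x 58 mm, origin centre of its underside; leave alone.
Things that resemble listed ones, but are neither listed nor needed, are in the scene too. Of the things like the leg, leave any that is green or red; of the rest the larger one is meant.

How it is judged:
On the way, in this order (a step that is already met when the one before it is completed fails the run):
1. leg gripped upright in the sleeve with its band at the rim, cam lever still open (z of leg_mark in the frame of stand_rim between -0.005 and 0.005 m and horizontal distance between leg_mark and stand_rim below 0.006 m and contact force between the fingers and leg above 1 N and angle between leg's own z axis and vertical below 0.15 rad and value of joint cam below 0.4 rad), for 0.2 s.
2. cam lever shut by the leg that is held at its mark (z of leg_mark in the frame of stand_rim between -0.005 and 0.005 m and horizontal distance between leg_mark and stand_rim below 0.006 m and contact force between the fingers and leg above 1 N and value of joint cam above 0.88 rad), for 0.2 s.
At the end, for the whole second after the job is handed in: The leg is upright in the sleeve, gripped by the fingers (over 1 N) and still, middle of the yellow band within 5 mm of the rim's height, cam lever at 0.88 rad or more of its 1.0; still held when the program ends (all of step 2 and angle between leg's own z axis and vertical below 0.15 rad and linear speed of leg below 0.02 m/s); the arm keeps its last pose, push and grip.
It fails at once if cam lever swung more than half shut while the leg is not held at its mark (band over 8 mm off the rim, or leg let go) (value of joint cam above 0.5 rad and (not (z of leg_mark in the frame of stand_rim between -0.008 and 0.008 m and horizontal distance between leg_mark and stand_rim below 0.006 m) or contact force between the fingers and leg below 0.3 N)).
It fails at once if a bystander moved over 20 mm (distance of any of tumbler, controller, phone_stand, bamboo_box from where it was at the start of the episode above 0.02 m).
It also fails if it takes over 48 s, if anything falls off the work surface, if the arm or the gripper's body presses on something with over 40 N, if the wrist force passes 120 N, or if a joint passes its speed limit or range.

### The arm

A 6-joint arm with a two-finger parallel gripper is mounted at the origin on the work surface. World frame = base frame: x ahead of the robot, y to its left, z up, the work surface at z = 0. Lengths are in m, angles in rad, forces in N, time in s.
With the tool pointing down it reaches from about 0.3 to 0.775 m from the base axis. Payload 14.6 kg.
Tool frame: the origin (TCP) lies on the mounting face of the last link; the fingertips stand 199 mm ahead of it and the grasp point (between the pads) lies 180 mm ahead of it; z points along the fingers, y is the line along which they close (so a half turn about z gives the same grasp; the last joint's range is limited). The gripper opens to 94 mm and grips with 3 to 60 N. Pads are 16 mm wide; open, the fingers measure 119 mm over their backs; the gripper's body (75 mm by 177 mm) begins 78 mm behind the grasp point.
Start: joints at [1.047, 0.3, 1.521, -0, 1.321, -0.067], TCP at [0.243, 0.494, 0.405] pointing down, gripper open.
Joint ranges: [-3.03, 3.03], [-0.79, 2.21], [0.23, 2.52], [-1.04, 4.18], [0, 3.07], [-2.55, 2.55]. Speed limits (rad/s): [2.22, 2.22, 2.57, 3.14, 3.14, 3.14].

### API

Orientations are given as [roll, pitch, yaw] about the fixed x, y, z axes, in that order (R = Rz(yaw) Ry(pitch) Rx(roll)).
In Python, from station import get_obs, camera, hand_in gives the robot as it stands.
- The arm moves only by the tool apply_moves, never from a script. Its argument "increments" is a list of rows, each an object of numbers: "tx", "ty", "tz": the shift along the tool's x, y, z as a fraction of full scale; "ax", "ay", "az": the turn, a rotation vector about the tool's x, y, z as a fraction of full scale. In form: [{"tx": .., "ty": .., "tz": .., "ax": .., "ay": .., "az": ..}, ...]. A call has 1 to 12 rows; each row shifts and turns the commanded pose from where the row before left it, along the tool's axes as they then stand; what a row does not reach is not made up. Full scale, the value 1, is 30 mm for a shift and 5 degrees for a turn. A row lasts 1/8 s, in which the tool goes at most 62.5 mm and 10.7 degrees, less where a joint would pass 70% of its speed; a pose out of reach is approached as far as the arm can. A call with a number of a shift or a turn outside -1 to 1 is refused whole. A call with a gripper value outside its range is refused whole. "jaw" is the closure, from 0 (fully open) to 1 (shut), set as the call begins (left out, the last holds). The fingers move at their own pace and stop on an object; "force" is the grip in N (left out, the last holds). Time passes only in rows, so rows that do not move let the fingers close. It gives the time, the measured TCP pose, the force, the opening and the grip force at its end, in the units of the state.
- get_obs(): the state, without advancing time (a new reading comes with each control period).
- camera(name): name is "side" or "top"; returns a dict with "pixels" (400x640x3 uint8, red, green, blue), "camera_matrix" (3x3 intrinsics, pixels), "R" (3x3) and "t" (3): a world point X has camera coordinates R X + t. Camera axes: x right, y down, z forward; pixel columns grow to the right and rows downward; lengths in m; the calibration is good to about 2 mm. A picture is of the moment at which its call begins. There is no depth.
- hand_in(): hands the job in; it is judged then, once.
The state is a dict: "time_s": time; "qpos": joint angles; "joint_vel": joint speeds; "tau": joint torques, N m; "ee_pos": TCP position; "eef_rot": TCP orientation; "force": force on the tool from outside, world axes, zero at the start; "moment": the same for the moment, N m; "grip_width": finger opening in m; "grip_force": force on a finger pad.
Only numpy, scipy, OpenCV 4.12 (cv2) and the standard library are available. Lean on these libraries where they do the work, as an engineer would, in place of code of your own. Each camera call takes 0.05 s, during which the arm holds its last target. There are 200 camera calls.

## Working session

There is one attempt and no reset: what is moved stays moved. The work goes in short steps, Python scripts to look and compute and a tool call to move; the robot and the scene stay as the last step left them, time stands still between calls to the robot, and variables do not carry over. Pictures are saved under pics/ and viewed, at most 10 in all, crops included, and the job is handed in when it is done.

Besides the shell and the picture viewer there is one more tool, called after "Call:" as a command line: name --argument value ..., lists and objects as JSON in quotes. apply_moves: Moves the arm, as the interface text tells. Its arguments: {"type":"object","properties":{"increments":{"type":"array"},"jaw":{"type":"number"},"force":{"type":"number"}},"required":["increments"]}

```bash
mkdir -p pics; cat > h.py <<'E'
import numpy as np, cv2
from station import get_obs, camera, hand_in
def ray(c,u,v):
    d=c["R"].T@np.linalg.inv(c["camera_matrix"])@np.array([u,v,1.]); o=-c["R"].T@np.array(c["t"]); return o,d
def onz(c,u,v,z):
    o,d=ray(c,u,v); return o+d*(z-o[2])/d[2]
def proj(c,X):
    p=c["camera_matrix"]@(c["R"]@np.array(X)+c["t"]); return p[:2]/p[2]
def save(c,n): cv2.imwrite(f"pics/{n}.png",cv2.cvtColor(np.asarray(c["pixels"]),cv2.COLOR_RGB2BGR))
for_np=lambda c:{k:np.array(v) for k,v in c.items()}
def cam(n): return for_np(camera(n))
E
python3 - <<'E'
from h import *
import pickle
for n in("top","side"):
    c=cam(n); save(c,n+"0"); pickle.dump(c,open(n+"0.pkl","wb")); print(n,ray(c,320,200))
o=get_obs(); print(o)
E
```

```text
top (array([4.36225073e-01, 1.05517427e-03, 1.26365709e+00]), array([ 0.17329347,  0.0066853 , -0.98511325]))
side (array([0.45314164, 0.69305204, 0.70563328]), array([ 0.16659825, -0.74926401, -0.64109514]))
{'time_s': 0.1, 'qpos': array([ 1.04736636e+00,  3.00408860e-01,  1.52152104e+00,  3.50700377e-05,
        1.32070625e+00, -6.65981885e-02]), 'joint_vel': array([ 0.00163522, -0.00310641, -0.00214856, -0.00175531,  0.00020981,
       -0.00074583]), 'tau': array([ 2.11484650e-03, -5.32649660e+01, -3.53284800e+01,  7.09625054e-02,
        2.34472216e-02, -7.09885126e-05]), 'ee_pos': array([0.24259285, 0.49357327, 0.40414576]), 'eef_rot': array([-3.14055373e+00, -1.03338498e-04,  2.68475213e+00]), 'force': array([0.97702811, 0.21600144, 0.30958743]), 'moment': array([0.03288276, 0.03880381, 0.05726802]), 'grip_force': 0.0, 'grip_width': 0.09371228425412635}
```

View pics/top0.png

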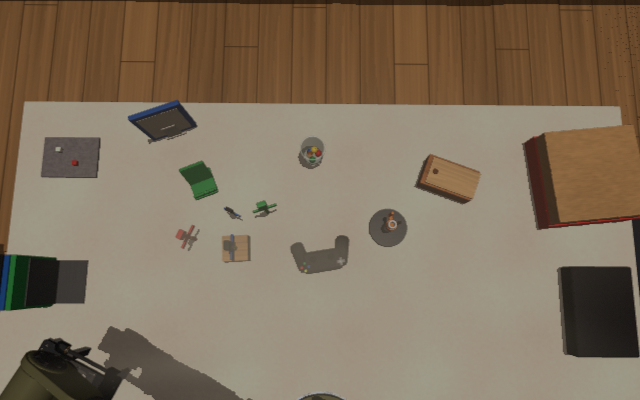

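View pics/side0.png

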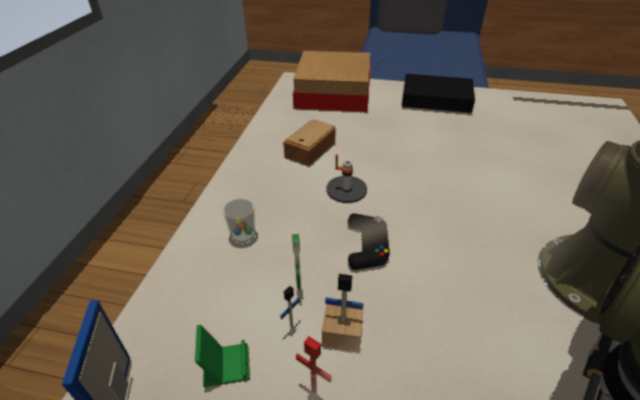

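The top view shows the block and leg at (235,248), the stand at (388,227), the green leg at (264,208), the small one at (233,212) and the red one at (187,237). In the side view the leg's head is at (344,283) and the stand's sleeve at (347,180). Next I'll enlarge both areas.

```bash
python3 - <<'E'
from h import *
import pickle
T=pickle.load(open("top0.pkl","rb"));S=pickle.load(open("side0.pkl","rb"))
def crop(c,u,v,w=36): return cv2.resize(cv2.cvtColor(c["pixels"][v-w*3//4:v+w*3//4,u-w:u+w],cv2.COLOR_RGB2BGR),(400,300),interpolation=cv2.INTER_NEAREST)
m=np.vstack([np.hstack([crop(T,240,235),crop(T,388,225)]),np.hstack([crop(S,344,302),crop(S,347,178)])])
cv2.imwrite("pics/crop0.png",m)
def blobs(c,name,lo,hi,box):
    h=cv2.cvtColor(c["pixels"],cv2.COLOR_RGB2HSV);mk=cv2.inRange(h,lo,hi);z=np.zeros_like(mk);x0,y0,x1,y1=box;z[y0:y1,x0:x1]=mk[y0:y1,x0:x1]
    n,l,s,ce=cv2.connectedComponentsWithStats(z); print(name,[(s[i].tolist(),ce[i].round(1).tolist()) for i in range(1,n) if s[i,4]>3])
blobs(T,"T orange",(0,110,70),(18,255,255),(365,200,412,250))
blobs(S,"S orange",(0,110,70),(18,255,255),(325,145,370,205))
blobs(T,"T blue",(95,90,20),(125,255,255),(215,225,260,270))
blobs(S,"S blue",(95,90,20),(125,255,255),(315,270,370,350))
blobs(S,"S black",(0,0,0),(179,255,45),(330,270,360,295))
blobs(T,"T base",(0,0,0),(179,90,90),(360,195,415,255))
blobs(T,"T block",(8,60,90),(25,255,255),(215,225,260,270))
for n,u,v,z in(("block top",235.5,248.5,.05),("base",388,227.5,.01)): print(n,onz(T,u,v,z))
E
```

```text
T orange [([386, 211, 8, 15, 40], [389.9, 217.0]), ([390, 223, 4, 4, 13], [391.5, 224.2]), ([386, 227, 11, 4, 16], [390.6, 228.6])]
S orange [([336, 155, 17, 18, 80], [342.8, 167.3])]
T blue []
S blue [([326, 298, 15, 7, 74], [332.9, 301.1]), ([346, 302, 16, 6, 73], [353.8, 304.4])]
S black [([339, 275, 12, 16, 175], [344.5, 282.4])]
T base [([369, 210, 37, 37, 886], [386.7, 227.7])]
T block [([222, 235, 28, 27, 587], [236.9, 248.4])]
block top [0.51269686 0.24024311 0.05      ]
base [ 0.57829316 -0.18587958  0.01      ]
```

View pics/crop0.png

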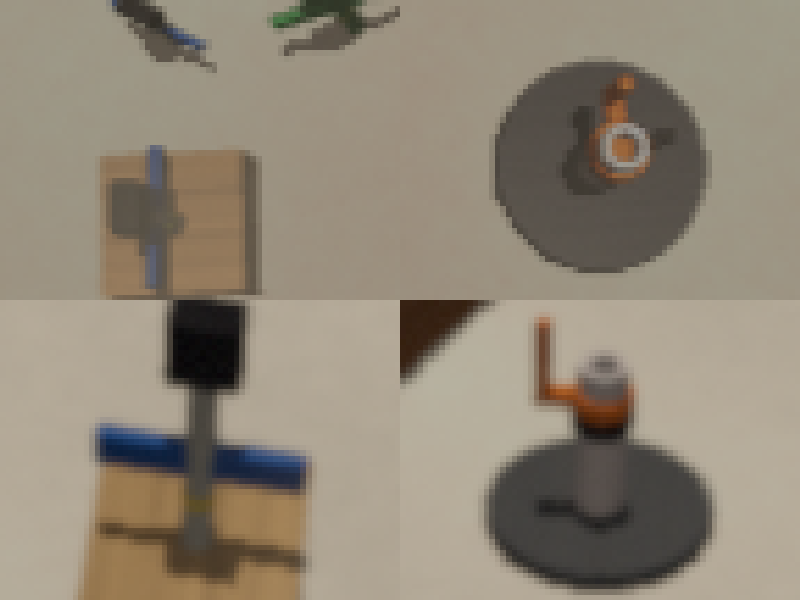

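```bash
python3 - <<'E'
from h import *
import pickle
T=pickle.load(open("top0.pkl","rb"));S=pickle.load(open("side0.pkl","rb"))
k=400/72
def t(ox,oy,x,y): return ox+x/k-.5, oy+y/k-.5
def tri(a,b):
    A=[];B=[]
    for o,d in(ray(T,*a),ray(S,*b)):
        d=d/np.linalg.norm(d);P=np.eye(3)-np.outer(d,d);A.append(P);B.append(P@o)
    return np.linalg.lstsq(np.vstack(A),np.hstack(B),rcond=None)[0]
w1=onz(T,*t(204,208,155.5,146),.09);w2=onz(T,*t(204,208,152,290),.09)
print("wing",w1,w2,(w1+w2)/2,"len",np.linalg.norm(w1-w2),"ang",np.arctan2(*(w1-w2)[1::-1]))
print("head",onz(T,*t(204,208,131,208),.16), "side head top", onz(S,*t(308,275,208,312),.162))
rT=t(352,198,225,148);rS=t(311,151,204,62)
print("rim T",onz(T,*rT,.09),"S",onz(S,*rS,.09),"tri",tri(rT,rS))
pT=t(352,198,227,80);pS=t(311,151,143,21)
r=onz(T,*rT,.09)
for n,p in(("T",onz(T,*pT,.112)),("S",onz(S,*pS,.112)),("tri",tri(pT,pS))):
    d=p-r;print("post",n,p,np.hypot(*d[:2]),np.arctan2(d[1],d[0]))
print("base",onz(T,*t(352,198,200,165),.01))
s1=onz(S,*t(308,275,97,440),.09);s2=onz(S,*t(308,275,307,470),.09);print("side wing",s1,s2,(s1+s2)/2,np.linalg.norm(s1-s2))
E
```

```text
wing [0.54931343 0.24453862 0.09      ] [0.48052408 0.24350009 0.09      ] [0.51491875 0.24401936 0.09      ] len 0.0687971925977185 ang 0.015096101290706699
head [0.51450094 0.23992983 0.16      ] side head top [0.49591869 0.34151344 0.162     ]
rim T [ 0.5783772  -0.18483991  0.09      ] S [ 0.57757393 -0.18820957  0.09      ] tri [ 0.5775469  -0.18444066  0.09266623]
post T [ 0.60832518 -0.18285592  0.112     ] 0.030013618993154526 0.06615124395574819
post S [ 0.60522491 -0.18306818  0.112     ] 0.026906099940450443 0.0658963163637217
post tri [ 0.60673912 -0.1829091   0.11223175] 0.028427560132730824 0.06797293230986022
base [ 0.57914685 -0.18445919  0.01      ]
side wing [0.52550701 0.34261921 0.09      ] [0.46587221 0.33928171 0.09      ] [0.49568961 0.34095046 0.09      ] 0.0597281216734956
```

Call:
apply_moves --increments '[{"az": 1}, {"az": 1}, {"az": 1}, {"az": 1}, {"az": 1}, {"az": 1}, {"az": 1}, {"az": 1}, {"az": 1}, {"az": 1}, {"az": 1}, {"az": 1}]' --jaw 0

```text
schema error: expected keys tx, ty, tz, ax, ay, az
```

Call:
apply_moves --increments '[{"az": 1}, {"az": 1}, {"az": 1}, {"az": 1}, {"az": 1}, {"az": 1}, {"az": 1}, {"az": 1}, {"az": 1}, {"az": 1}, {"az": 1}, {"az": 1}]'

```text
schema error: expected keys tx, ty, tz, ax, ay, az
```

Call:
apply_moves --increments '[{"az": 1}, {"az": 1}, {"az": 1}, {"az": 1}, {"az": 1}, {"az": 1}, {"az": 0.77}, {}]'

```text
schema error: expected keys tx, ty, tz, ax, ay, az
```

```bash
python3 - <<'E'
from h import *
import pickle
T=pickle.load(open("top0.pkl","rb"));S=pickle.load(open("side0.pkl","rb"))
k=400/72
def t(ox,oy,x,y): return ox+x/k-.5, oy+y/k-.5
print("block T",onz(T,*t(204,208,173.5,223),.05))
s1=onz(S,*t(308,275,97,140),.09);s2=onz(S,*t(308,275,307,170),.09);print("side wing",s1,s2,(s1+s2)/2,np.linalg.norm(s1-s2))
print("head bot centre S",onz(S,*t(308,275,202,89),.132),"band",onz(S,*t(308,275,200,203),.072))
print("green",onz(T,264,208,.1),"small",onz(T,233,212,.08),"red",onz(T,187,237,.1))
o=get_obs();print(o["time_s"],o["ee_pos"],o["eef_rot"],o["qpos"])
E
```

```text
block T [0.51503972 0.24244545 0.05      ]
side wing [0.54656372 0.24058496 0.09      ] [0.47970881 0.23818221 0.09      ] [0.51313626 0.23938358 0.09      ] 0.06689807073308679
head bot centre S [0.51293116 0.24644963 0.132     ] band [0.51214739 0.24458612 0.072     ]
green [0.61807062 0.15841462 0.1       ] small [0.60957366 0.24485092 0.08      ] red [0.5389696  0.35953339 0.1       ]
0.1 [0.24259285 0.49357327 0.40414576] [-3.14055373e+00 -1.03338498e-04  2.68475213e+00] [ 1.04736636e+00  3.00408860e-01  1.52152104e+00  3.50700377e-05
  1.32070625e+00 -6.65981885e-02]
```

Call:
apply_moves --increments '[{"tx": 0, "ty": 0, "tz": 0, "ax": 0, "ay": 0, "az": 1}, {"tx": 0, "ty": 0, "tz": 0, "ax": 0, "ay": 0, "az": 1}, {"tx": 0, "ty": 0, "tz": 0, "ax": 0, "ay": 0, "az": 1}, {"tx": 0, "ty": 0, "tz": 0, "ax": 0, "ay": 0, "az": 1}, {"tx": 0, "ty": 0, "tz": 0, "ax": 0, "ay": 0, "az": 1}, {"tx": 0, "ty": 0, "tz": 0, "ax": 0, "ay": 0, "az": 1}, {"tx": 0, "ty": 0, "tz": 0, "ax": 0, "ay": 0, "az": 1}, {"tx": 0, "ty": 0, "tz": 0, "ax": 0, "ay": 0, "az": 1}, {"tx": 0, "ty": 0, "tz": 0, "ax": 0, "ay": 0, "az": 1}, {"tx": 0, "ty": 0, "tz": 0, "ax": 0, "ay": 0, "az": 1}, {"tx": 0, "ty": 0, "tz": 0, "ax": 0, "ay": 0, "az": 1}, {"tx": 0, "ty": 0, "tz": 0, "ax": 0, "ay": 0, "az": 1}]' --jaw 0

```text
time_s: 1.6
ee_pos: [0.2426, 0.4936, 0.4043]
eef_rot: [-3.141, 0.001, 1.635]
force: [0.2, -0.1, 0.7]
grip_width: 0.094
grip_force: 0.0
```

Call:
apply_moves --increments '[{"tx": 0, "ty": 0, "tz": 0, "ax": 0, "ay": 0, "az": 1}, {"tx": 0, "ty": 0, "tz": 0, "ax": 0, "ay": 0, "az": 1}, {"tx": 0, "ty": 0, "tz": 0, "ax": 0, "ay": 0, "az": 1}, {"tx": 0, "ty": 0, "tz": 0, "ax": 0, "ay": 0, "az": 1}, {"tx": 0, "ty": 0, "tz": 0, "ax": 0, "ay": 0, "az": 1}, {"tx": 0, "ty": 0, "tz": 0, "ax": 0, "ay": 0, "az": 1}, {"tx": 0, "ty": 0, "tz": 0, "ax": 0, "ay": 0, "az": 1}, {"tx": 0, "ty": 0, "tz": 0, "ax": 0, "ay": 0, "az": 1}, {"tx": 0, "ty": 0, "tz": 0, "ax": 0, "ay": 0, "az": 1}, {"tx": 0, "ty": 0, "tz": 0, "ax": 0, "ay": 0, "az": 1}, {"tx": 0, "ty": 0, "tz": 0, "ax": 0, "ay": 0, "az": 1}, {"tx": 0, "ty": 0, "tz": 0, "ax": 0, "ay": 0, "az": 1}]'

```text
time_s: 3.1
ee_pos: [0.2426, 0.4936, 0.4043]
eef_rot: [3.141, 0.001, 0.588]
force: [-0.5, -0.8, 0.7]
grip_width: 0.0941
grip_force: 0.0
```

Call:
apply_moves --increments '[{"tx": 0, "ty": 0, "tz": 0, "ax": 0, "ay": 0, "az": 1}, {"tx": 0, "ty": 0, "tz": 0, "ax": 0, "ay": 0, "az": 1}, {"tx": 0, "ty": 0, "tz": 0, "ax": 0, "ay": 0, "az": 1}, {"tx": 0, "ty": 0, "tz": 0, "ax": 0, "ay": 0, "az": 1}, {"tx": 0, "ty": 0, "tz": 0, "ax": 0, "ay": 0, "az": 1}, {"tx": 0, "ty": 0, "tz": 0, "ax": 0, "ay": 0, "az": 1}, {"tx": 0, "ty": 0, "tz": 0, "ax": 0, "ay": 0, "az": 0.77}, {"tx": 0, "ty": 0, "tz": 0, "ax": 0, "ay": 0, "az": 0}]'

```text
time_s: 4.1
ee_pos: [0.2596, 0.4827, 0.4041]
eef_rot: [-3.132, 0.015, 0.021]
force: [0.2, 0.0, 0.9]
grip_width: 0.0939
grip_force: 0.0
```

Call:
apply_moves --increments '[{"tx": 0.85, "ty": 0.8, "tz": 0, "ax": 0, "ay": 0, "az": 0}, {"tx": 0.85, "ty": 0.8, "tz": 0, "ax": 0, "ay": 0, "az": 0}, {"tx": 0.85, "ty": 0.8, "tz": 0, "ax": 0, "ay": 0, "az": 0}, {"tx": 0.85, "ty": 0.8, "tz": 0, "ax": 0, "ay": 0, "az": 0}, {"tx": 0.85, "ty": 0.8, "tz": 0, "ax": 0, "ay": 0, "az": 0}, {"tx": 0.85, "ty": 0.8, "tz": 0, "ax": 0, "ay": 0, "az": 0}, {"tx": 0.85, "ty": 0.8, "tz": 0, "ax": 0, "ay": 0, "az": 0}, {"tx": 0.85, "ty": 0.8, "tz": 0, "ax": 0, "ay": 0, "az": 0}, {"tx": 0.85, "ty": 0.8, "tz": 0, "ax": 0, "ay": 0, "az": 0}, {"tx": 0.85, "ty": 0.8, "tz": 0, "ax": 0, "ay": 0, "az": 0}, {"tx": 0, "ty": 0, "tz": 0, "ax": 0, "ay": 0, "az": 0}]'

```text
time_s: 5.48
ee_pos: [0.5201, 0.248, 0.3979]
eef_rot: [-3.132, 0.015, 0.021]
force: [-0.8, -0.2, -0.7]
grip_width: 0.0938
grip_force: 0.0
```

```bash
python3 - <<'E'
from h import *
o=get_obs();print(o["ee_pos"],o["eef_rot"],o["qpos"])
c=cam("side");p=cv2.cvtColor(c["pixels"],cv2.COLOR_RGB2BGR)[130:370,200:480]
cv2.imwrite("pics/s1.png",cv2.resize(p,(700,600)))
E
```

```text
[0.52013394 0.24797531 0.39793089] [-3.13221973  0.01454955  0.02052888] [0.37959224 0.36512244 1.45034153 0.01427796 1.33647991 1.9265409 ]
```

View pics/s1.png

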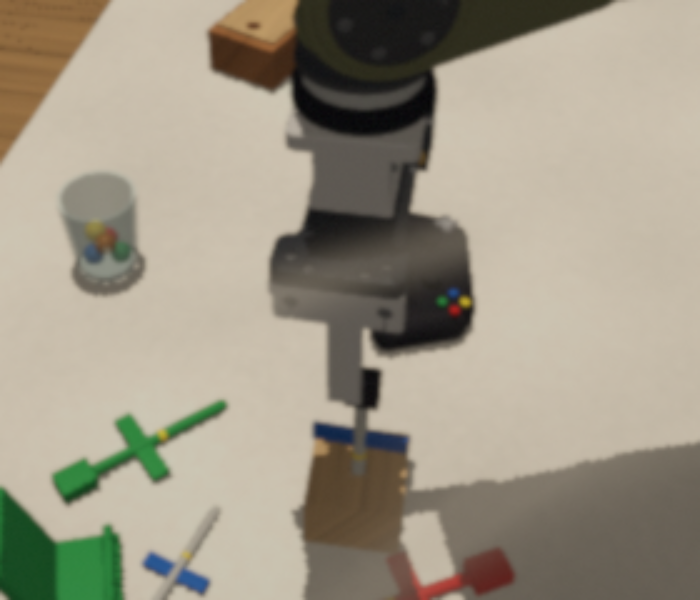

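The other legs now lie on their sides in the side view, while the target leg still stands in its block with its head at (370,388) of the crop, next to the finger. Next I'll level the tool, centre it, descend and grip.

Call:
apply_moves --increments '[{"tx": -0.2, "ty": 0.18, "tz": 0, "ax": -0.11, "ay": 0.17, "az": 0}, {"tx": 0, "ty": 0, "tz": 0.6, "ax": 0, "ay": 0, "az": 0}, {"tx": 0, "ty": 0, "tz": 0.6, "ax": 0, "ay": 0, "az": 0}, {"tx": 0, "ty": 0, "tz": 0.6, "ax": 0, "ay": 0, "az": 0}, {"tx": 0, "ty": 0, "tz": 0.57, "ax": 0, "ay": 0, "az": 0}, {"tx": 0, "ty": 0, "tz": 0, "ax": 0, "ay": 0, "az": 0}, {"tx": 0, "ty": 0, "tz": 0, "ax": 0, "ay": 0, "az": 0}]'

```text
time_s: 6.4
ee_pos: [0.5132, 0.2441, 0.3277]
eef_rot: [-3.141, -0.001, 0.023]
force: [0.1, -0.5, 0.9]
grip_width: 0.0939
grip_force: 0.0
```

Call:
apply_moves --increments '[{"tx": 0, "ty": 0, "tz": 0, "ax": 0, "ay": 0, "az": 0}, {"tx": 0, "ty": 0, "tz": 0, "ax": 0, "ay": 0, "az": 0}, {"tx": 0, "ty": 0, "tz": 0, "ax": 0, "ay": 0, "az": 0}, {"tx": 0, "ty": 0, "tz": 0, "ax": 0, "ay": 0, "az": 0}, {"tx": 0, "ty": 0, "tz": 0, "ax": 0, "ay": 0, "az": 0}, {"tx": 0, "ty": 0, "tz": 0, "ax": 0, "ay": 0, "az": 0}, {"tx": 0, "ty": 0, "tz": 0, "ax": 0, "ay": 0, "az": 0}, {"tx": 0, "ty": 0, "tz": 0, "ax": 0, "ay": 0, "az": 0}]' --jaw 1 --force 40

```text
time_s: 7.4
ee_pos: [0.5131, 0.244, 0.3273]
eef_rot: [-3.142, -0.001, 0.023]
force: [-0.5, -0.1, 0.3]
grip_width: 0.0174
grip_force: 0.0
```

Call:
apply_moves --increments '[{"tx": 0, "ty": 0, "tz": 0, "ax": 0, "ay": 0, "az": 0}, {"tx": 0, "ty": 0, "tz": 0, "ax": 0, "ay": 0, "az": 0}, {"tx": 0, "ty": 0, "tz": 0, "ax": 0, "ay": 0, "az": 0}, {"tx": 0, "ty": 0, "tz": 0, "ax": 0, "ay": 0, "az": 0}]'

```text
time_s: 7.9
ee_pos: [0.5131, 0.2439, 0.3273]
eef_rot: [3.141, -0.001, 0.023]
force: [-0.1, -4.8, 0.6]
grip_width: 0.014
grip_force: 40.0
```

Call:
apply_moves --increments '[{"tx": 0, "ty": 0, "tz": -0.4, "ax": 0, "ay": 0, "az": 0}, {"tx": 0, "ty": 0, "tz": -0.6, "ax": 0, "ay": 0, "az": 0}, {"tx": 0, "ty": 0, "tz": -0.8, "ax": 0, "ay": 0, "az": 0}, {"tx": 0, "ty": 0, "tz": -0.8, "ax": 0, "ay": 0, "az": 0}, {"tx": 0, "ty": 0, "tz": -0.8, "ax": 0, "ay": 0, "az": 0}, {"tx": 0, "ty": 0, "tz": -0.6, "ax": 0, "ay": 0, "az": 0}, {"tx": 0, "ty": 0, "tz": 0, "ax": 0, "ay": 0, "az": 0}]'

```text
time_s: 8.78
ee_pos: [0.5127, 0.2443, 0.4497]
eef_rot: [-3.139, -0.004, 0.024]
force: [-0.6, -0.3, -1.2]
grip_width: 0.0137
grip_force: 40.0
```

Call:
apply_moves --increments '[{"tx": 0.11, "ty": 0.9, "tz": 0, "ax": 0, "ay": 0, "az": 0}, {"tx": 0.11, "ty": 0.9, "tz": 0, "ax": 0, "ay": 0, "az": 0}, {"tx": 0.11, "ty": 0.9, "tz": 0, "ax": 0, "ay": 0, "az": 0}, {"tx": 0.11, "ty": 0.9, "tz": 0, "ax": 0, "ay": 0, "az": 0}, {"tx": 0.11, "ty": 0.9, "tz": 0, "ax": 0, "ay": 0, "az": 0}, {"tx": 0.11, "ty": 0.9, "tz": 0, "ax": 0, "ay": 0, "az": 0}, {"tx": 0.11, "ty": 0.9, "tz": 0, "ax": 0, "ay": 0, "az": 0}, {"tx": 0.11, "ty": 0.9, "tz": 0, "ax": 0, "ay": 0, "az": 0}]'

```text
time_s: 9.78
ee_pos: [0.5444, 0.028, 0.447]
eef_rot: [-3.141, -0.0, 0.024]
force: [-0.3, -0.0, -1.7]
grip_width: 0.0138
grip_force: 40.0
```

Call:
apply_moves --increments '[{"tx": 0.12, "ty": 0.9, "tz": 0, "ax": 0, "ay": 0, "az": 0}, {"tx": 0.12, "ty": 0.9, "tz": 0, "ax": 0, "ay": 0, "az": 0}, {"tx": 0.12, "ty": 0.9, "tz": 0, "ax": 0, "ay": 0, "az": 0}, {"tx": 0.12, "ty": 0.9, "tz": 0, "ax": 0, "ay": 0, "az": 0}, {"tx": 0.12, "ty": 0.9, "tz": 0, "ax": 0, "ay": 0, "az": 0}, {"tx": 0.12, "ty": 0.9, "tz": 0, "ax": 0, "ay": 0, "az": 0}, {"tx": 0.12, "ty": 0.9, "tz": 0, "ax": 0, "ay": 0, "az": 0}, {"tx": 0.12, "ty": 0.7, "tz": 0, "ax": 0, "ay": 0, "az": 0}]'

```text
time_s: 10.78
ee_pos: [0.5783, -0.1815, 0.4469]
eef_rot: [-3.141, -0.0, 0.023]
force: [-0.3, 1.1, -1.4]
grip_width: 0.014
grip_force: 40.0
```

Call:
apply_moves --increments '[{"tx": 0, "ty": 0, "tz": 0, "ax": 0, "ay": 0, "az": -0.98}, {"tx": 0, "ty": 0, "tz": 0, "ax": 0, "ay": 0, "az": -0.98}, {"tx": 0, "ty": 0, "tz": 0, "ax": 0, "ay": 0, "az": -0.98}, {"tx": 0, "ty": 0, "tz": 0, "ax": 0, "ay": 0, "az": -0.98}, {"tx": 0, "ty": 0, "tz": 0, "ax": 0, "ay": 0, "az": -0.98}, {"tx": 0, "ty": 0, "tz": 0, "ax": 0, "ay": 0, "az": -0.98}, {"tx": 0, "ty": 0, "tz": 0, "ax": 0, "ay": 0, "az": -0.98}, {"tx": 0, "ty": 0, "tz": 0, "ax": 0, "ay": 0, "az": 0}, {"tx": 0, "ty": 0, "tz": 0, "ax": 0, "ay": 0, "az": 0}]'

```text
time_s: 11.9
ee_pos: [0.5782, -0.1805, 0.4472]
eef_rot: [3.141, -0.001, 0.62]
force: [-0.8, -0.0, -0.6]
grip_width: 0.014
grip_force: 40.0
```

```bash
python3 - <<'E'
from h import *
import pickle
o=get_obs();print(o["time_s"],o["ee_pos"],o["eef_rot"],o["qpos"])
out=[]
for n,b in(("side",(300,105,394,205)),("top",(341,172,435,272))):
    c=cam(n);pickle.dump(c,open(n+"2.pkl","wb"));x0,y0,x1,y1=b
    out.append(cv2.resize(cv2.cvtColor(c["pixels"],cv2.COLOR_RGB2BGR)[y0:y1,x0:x1],None,fx=4,fy=4))
cv2.imwrite("pics/s2.png",np.hstack(out))
E
```

```text
11.9 [ 0.57823545 -0.18051134  0.44721186] [ 3.14145377e+00 -7.18202406e-04  6.20296906e-01] [-3.63108554e-01  3.99623350e-01  1.28924417e+00  5.24538541e-04
  1.45221152e+00  5.87328994e-01]
```

View pics/s2.png

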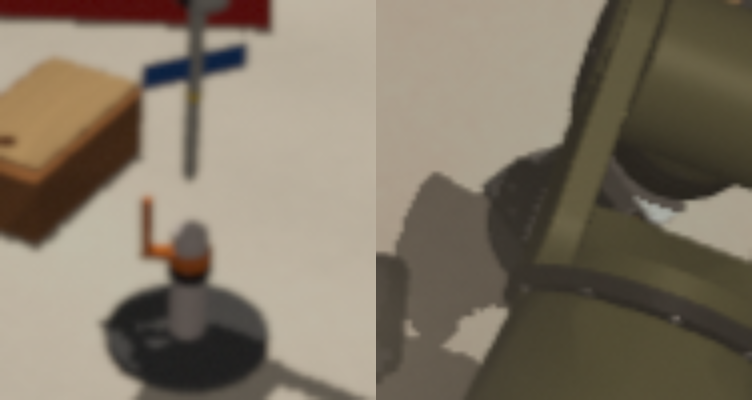

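```bash
python3 - <<'E'
from h import *
import pickle
S=pickle.load(open("side2.pkl","rb"));S0=pickle.load(open("side0.pkl","rb"))
e=np.array([.5782,-.1805,.4472]);f=e[2]-.3154
print("pred foot",proj(S,[e[0],e[1],f]),"band",proj(S,[e[0],e[1],f+.06]),"pred rim",[proj(S,[.5782,y,.09]).round(2) for y in(-.180,-.1845,-.188)])
g=cv2.cvtColor(S["pixels"],cv2.COLOR_RGB2GRAY).astype(int)
for r in(128,130,132,134,140,144,147,149,150,151): print(r,g[r,340:356])
print("sleeve")
for r in range(156,168): print(r,g[r,338:358])
print("S0 sleeve")
g0=cv2.cvtColor(S0["pixels"],cv2.COLOR_RGB2GRAY).astype(int)
for r in range(156,172): print(r,g0[r,338:358])
h=cv2.cvtColor(S["pixels"],cv2.COLOR_RGB2HSV);m=cv2.inRange(h,(20,90,60),(35,255,255))[120:140,340:356];print("band px",np.argwhere(m).mean(0)[::-1]+[340,120],m.sum()/255)
for r in(180,183,186): print(r,g[r,336:360])
for z in(.02,.035): print(proj(S,[.5782,-.1845,z]))
E
```

```text
pred foot [347.03263436 149.31406486] band [347.88777919 127.83851069] pred rim [array([346.44, 163.46]), array([346.73, 162.46]), array([346.96, 161.68])]
128 [177 179 179 179 176 163 130  92  79  95 136 166 176 178 178 178]
130 [179 181 180 180 177 162 129  91  81 103 148 172 178 179 178 179]
132 [179 180 179 179 176 161 127  88  80 109 152 174 178 178 178 179]
134 [179 178 178 178 174 154 117  84  80 110 152 174 178 179 179 179]
140 [178 178 178 178 173 147 104  78  85 121 157 174 178 178 178 178]
144 [179 179 179 179 172 147 104  80  92 133 163 176 178 178 178 178]
147 [177 178 177 176 171 142  98  77  95 139 167 177 178 178 177 177]
149 [179 179 178 177 174 159 130 112 132 161 175 179 178 179 178 178]
150 [180 179 179 178 177 172 157 149 160 173 177 178 178 178 178 178]
151 [180 179 179 179 179 177 174 172 175 177 178 178 178 178 178 178]
sleeve
156 [150 175 180 181 179 179 179 180 179 179 179 179 179 179 179 179 178 178
 178 178]
157 [149 175 181 181 181 180 180 179 179 179 179 178 179 179 178 178 179 178
 178 177]
158 [150 176 181 181 181 181 180 179 178 177 177 178 178 179 17
[... 1838 characters left out ...]
 151 170 173
 173 172]
168 [ 78  84  86  83  84  88  87  85  82  81  81  78  76  76 103 147 169 172
 172 172]
169 [106 102  95  83  73  79  86  85  81  81  80  77  71  71  98 145 168 173
 173 172]
170 [149 143 134 110  76  63  68  71  75  77  77  73  63  63  97 145 168 173
 173 173]
171 [170 169 160 131  80  51  52  56  58  61  60  58  56  56  92 144 169 174
 173 173]
band px [348.         128.71428571] 7.0
180 [31 32 32 31 32 41 61 77 84 86 87 87 85 83 81 76 72 70 70 71 70 72 71 72]
183 [32 31 34 33 35 44 64 79 84 87 88 87 84 83 80 76 73 72 70 71 72 71 70 71]
186 [50 54 58 63 66 64 72 81 84 87 87 87 84 81 74 59 47 43 45 54 60 62 64 68]
[345.85128712 184.41033288]
[346.03447572 179.85756677]
```

In the side crop the rod hangs just above the sleeve's mouth, with its foot at (347,149.5) against a rim of about (347.3,162.8). The lever post is still open. That leaves a correction of about 1 mm in x and 4 mm in y before I lower it.

Call:
apply_moves --increments '[{"tx": -0.11, "ty": 0.085, "tz": 0, "ax": 0, "ay": 0, "az": 0}, {"tx": 0, "ty": 0, "tz": 0.4, "ax": 0, "ay": 0, "az": 0}, {"tx": 0, "ty": 0, "tz": 0.4, "ax": 0, "ay": 0, "az": 0}, {"tx": 0, "ty": 0, "tz": 0.4, "ax": 0, "ay": 0, "az": 0}, {"tx": 0, "ty": 0, "tz": 0.15, "ax": 0, "ay": 0, "az": 0}, {"tx": 0, "ty": 0, "tz": 0.15, "ax": 0, "ay": 0, "az": 0}, {"tx": 0, "ty": 0, "tz": 0, "ax": 0, "ay": 0, "az": 0}]'

```text
time_s: 12.88
ee_pos: [0.577, -0.1846, 0.4023]
eef_rot: [3.141, -0.001, 0.622]
force: [0.9, -0.5, -1.4]
grip_width: 0.0139
grip_force: 40.0
```

Call:
apply_moves --increments '[{"tx": 0, "ty": 0, "tz": 0.15, "ax": 0, "ay": 0, "az": 0}, {"tx": 0, "ty": 0, "tz": 0.15, "ax": 0, "ay": 0, "az": 0}, {"tx": 0, "ty": 0, "tz": 0.15, "ax": 0, "ay": 0, "az": 0}, {"tx": 0, "ty": 0, "tz": 0, "ax": 0, "ay": 0, "az": 0}]'

```text
time_s: 13.38
ee_pos: [0.577, -0.1847, 0.3883]
eef_rot: [3.141, -0.0, 0.622]
force: [1.3, -4.4, -3.0]
grip_width: 0.0138
grip_force: 40.0
```

Call:
apply_moves --increments '[{"tx": -0.01, "ty": 0.03, "tz": 0, "ax": 0, "ay": 0, "az": 0}, {"tx": 0, "ty": 0, "tz": 0.25, "ax": 0, "ay": 0, "az": 0}, {"tx": 0, "ty": 0, "tz": 0.25, "ax": 0, "ay": 0, "az": 0}, {"tx": 0, "ty": 0, "tz": 0.25, "ax": 0, "ay": 0, "az": 0}, {"tx": 0, "ty": 0, "tz": 0, "ax": 0, "ay": 0, "az": 0}]'

```text
time_s: 14.0
ee_pos: [0.5773, -0.1855, 0.3654]
eef_rot: [-3.141, 0.0, 0.622]
force: [0.7, -2.8, -2.9]
grip_width: 0.0138
grip_force: 40.0
```

Call:
apply_moves --increments '[{"tx": -0.01, "ty": 0.02, "tz": 0, "ax": 0, "ay": 0, "az": 0}, {"tx": 0, "ty": 0, "tz": 0.22, "ax": 0, "ay": 0, "az": 0}, {"tx": 0, "ty": 0, "tz": 0.22, "ax": 0, "ay": 0, "az": 0}, {"tx": 0, "ty": 0, "tz": 0.22, "ax": 0, "ay": 0, "az": 0}, {"tx": 0, "ty": 0, "tz": 0, "ax": 0, "ay": 0, "az": 0}, {"tx": 0, "ty": 0, "tz": 0, "ax": 0, "ay": 0, "az": 0}, {"tx": 0, "ty": 0, "tz": 0, "ax": 0, "ay": 0, "az": 0}]'

```text
time_s: 14.88
ee_pos: [0.5775, -0.1861, 0.3468]
eef_rot: [3.141, -0.001, 0.622]
force: [0.3, 0.0, -0.7]
grip_width: 0.0135
grip_force: 40.0
```

```bash
python3 - <<'E'
from h import *
import pickle
o=get_obs();print(o["time_s"],o["ee_pos"],o["eef_rot"],o["force"],o["moment"])
c=cam("side");pickle.dump(c,open("side3.pkl","wb"))
cv2.imwrite("pics/s3.png",cv2.resize(cv2.cvtColor(c["pixels"],cv2.COLOR_RGB2BGR)[125:195,305:385],None,fx=8,fy=8))
print(proj(c,[o["ee_pos"][0],o["ee_pos"][1],.09]),proj(c,[o["ee_pos"][0],o["ee_pos"][1],.108]))
E
```

```text
14.875 [ 0.57745789 -0.18613271  0.34677394] [ 3.14089874e+00 -8.82547601e-04  6.22076237e-01] [ 0.25820659  0.00136836 -0.73001087] [ 0.05820815  0.07747713 -0.04638047]
[347.13114968 162.12654862] [347.37465231 156.17964148]
```

View pics/s3.png

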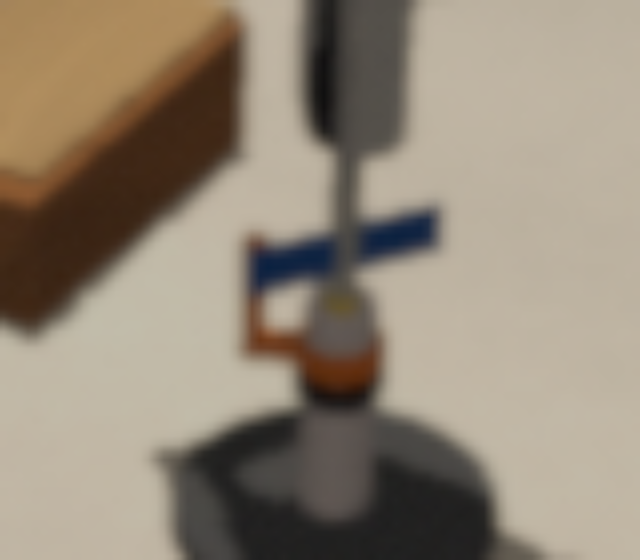

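The yellow band shows at the rim, at (340,303) of the crop, and the lever post on the left is untouched and still open. I'll trim about 1 mm lower and then twist clockwise.

Call:
apply_moves --increments '[{"tx": 0, "ty": 0, "tz": 0.04, "ax": 0, "ay": 0, "az": 0}, {"tx": 0, "ty": 0, "tz": 0, "ax": 0, "ay": 0, "az": 0}, {"tx": 0, "ty": 0, "tz": 0, "ax": 0, "ay": 0, "az": 0}, {"tx": 0, "ty": 0, "tz": 0, "ax": 0, "ay": 0, "az": 0}]'

```text
time_s: 15.42
ee_pos: [0.5774, -0.1861, 0.3453]
eef_rot: [3.141, -0.001, 0.622]
force: [-0.6, -0.4, -0.7]
grip_width: 0.0142
grip_force: 40.0
```

Call:
apply_moves --increments '[{"tx": 0, "ty": 0, "tz": 0, "ax": 0, "ay": 0, "az": 0.6}, {"tx": 0, "ty": 0, "tz": 0, "ax": 0, "ay": 0, "az": 0.6}, {"tx": 0, "ty": 0, "tz": 0, "ax": 0, "ay": 0, "az": 0.6}, {"tx": 0, "ty": 0, "tz": 0, "ax": 0, "ay": 0, "az": 0.6}, {"tx": 0, "ty": 0, "tz": 0, "ax": 0, "ay": 0, "az": 0.6}, {"tx": 0, "ty": 0, "tz": 0, "ax": 0, "ay": 0, "az": 0.6}, {"tx": 0, "ty": 0, "tz": 0, "ax": 0, "ay": 0, "az": 0.6}, {"tx": 0, "ty": 0, "tz": 0, "ax": 0, "ay": 0, "az": 0.6}, {"tx": 0, "ty": 0, "tz": 0, "ax": 0, "ay": 0, "az": 0.6}, {"tx": 0, "ty": 0, "tz": 0, "ax": 0, "ay": 0, "az": 0.6}]'

```text
time_s: 16.68
ee_pos: [0.5775, -0.1859, 0.3453]
eef_rot: [-3.141, -0.001, 0.097]
force: [0.8, 2.5, -1.8]
grip_width: 0.0137
grip_force: 40.0
```

Contact begins, with fy = 2.5 N. I'll continue to about -0.43 rad.

Call:
apply_moves --increments '[{"tx": 0, "ty": 0, "tz": 0, "ax": 0, "ay": 0, "az": 0.6}, {"tx": 0, "ty": 0, "tz": 0, "ax": 0, "ay": 0, "az": 0.6}, {"tx": 0, "ty": 0, "tz": 0, "ax": 0, "ay": 0, "az": 0.6}, {"tx": 0, "ty": 0, "tz": 0, "ax": 0, "ay": 0, "az": 0.6}, {"tx": 0, "ty": 0, "tz": 0, "ax": 0, "ay": 0, "az": 0.6}, {"tx": 0, "ty": 0, "tz": 0, "ax": 0, "ay": 0, "az": 0.6}, {"tx": 0, "ty": 0, "tz": 0, "ax": 0, "ay": 0, "az": 0.6}, {"tx": 0, "ty": 0, "tz": 0, "ax": 0, "ay": 0, "az": 0.6}, {"tx": 0, "ty": 0, "tz": 0, "ax": 0, "ay": 0, "az": 0.6}, {"tx": 0, "ty": 0, "tz": 0, "ax": 0, "ay": 0, "az": 0.6}]'

```text
time_s: 17.92
ee_pos: [0.5776, -0.1859, 0.3454]
eef_rot: [-3.141, -0.001, -0.427]
force: [1.6, 1.2, -1.1]
grip_width: 0.0137
grip_force: 40.0
```

```bash
python3 -c "
from h import *
o=get_obs();print(o['ee_pos'],o['eef_rot'],o['force'],o['moment'],o['qpos'])"
```

```text
[ 0.57757685 -0.18591033  0.34535985] [-3.14057097e+00 -1.11061516e-03 -4.26664245e-01] [ 1.62333189  1.20825233 -1.08838737] [ 0.42144576 -0.28147427  0.07071686] [-3.71877400e-01  4.76183824e-01  1.41903760e+00  1.01253075e-03
  1.24520649e+00  1.62525929e+00]
```

Call:
apply_moves --increments '[{"tx": 0, "ty": 0, "tz": 0, "ax": 0, "ay": 0, "az": 0.4}, {"tx": 0, "ty": 0, "tz": 0, "ax": 0, "ay": 0, "az": 0.4}, {"tx": 0, "ty": 0, "tz": 0, "ax": 0, "ay": 0, "az": 0.4}, {"tx": 0, "ty": 0, "tz": 0, "ax": 0, "ay": 0, "az": 0}]'

```text
time_s: 18.42
ee_pos: [0.5774, -0.1862, 0.3454]
eef_rot: [-3.141, -0.001, -0.53]
force: [1.6, 1.2, -1.5]
grip_width: 0.0139
grip_force: 40.0
```

```bash
python3 -c "
from h import *
o=get_obs();print(o['ee_pos'],o['eef_rot'],o['force'],o['moment'])"
```

```text
[ 0.57741415 -0.18615925  0.34536539] [-3.14120122e+00 -6.29370638e-04 -5.30335940e-01] [ 1.5963411   1.1891275  -1.51581626] [ 0.25479334 -0.20029492  0.08171831]
```

Call:
apply_moves --increments '[{"tx": 0, "ty": 0, "tz": 0, "ax": 0, "ay": 0, "az": 0.4}, {"tx": 0, "ty": 0, "tz": 0, "ax": 0, "ay": 0, "az": 0.4}, {"tx": 0, "ty": 0, "tz": 0, "ax": 0, "ay": 0, "az": 0}]'

```text
time_s: 18.8
ee_pos: [0.5774, -0.1861, 0.3453]
eef_rot: [-3.141, -0.0, -0.6]
force: [1.0, 1.3, -0.1]
grip_width: 0.0134
grip_force: 40.0
```

```bash
python3 - <<'E'
from h import *
o=get_obs();print(o['ee_pos'],o['eef_rot'],o['force'],o['moment'])
c=cam("side")
cv2.imwrite("pics/s4.png",cv2.resize(cv2.cvtColor(c["pixels"],cv2.COLOR_RGB2BGR)[125:195,305:385],None,fx=8,fy=8))
E
```

```text
[ 0.57741174 -0.1861381   0.34529592] [-3.14127272e+00 -4.71708769e-04 -6.00366455e-01] [ 0.99629899  1.32937887 -0.14358345] [ 0.21082462 -0.14634179  0.02342317]
```

View pics/s4.png

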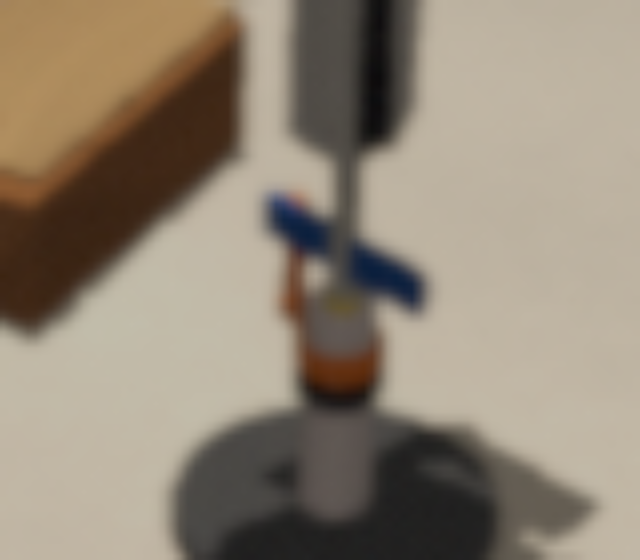

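The post at (293,195)–(290,310) has swung round behind the wing, and the band is still at the rim. I'll keep going in small steps until I feel the stop.

Call:
apply_moves --increments '[{"tx": 0, "ty": 0, "tz": 0, "ax": 0, "ay": 0, "az": 0.4}, {"tx": 0, "ty": 0, "tz": 0, "ax": 0, "ay": 0, "az": 0.4}, {"tx": 0, "ty": 0, "tz": 0, "ax": 0, "ay": 0, "az": 0}]'

```text
time_s: 19.23
ee_pos: [0.5775, -0.186, 0.3453]
eef_rot: [-3.141, -0.001, -0.67]
force: [1.3, 2.2, -0.5]
grip_width: 0.0139
grip_force: 40.0
```

```bash
python3 -c "
from h import *
o=get_obs();print(o['ee_pos'],o['eef_rot'],o['force'],o['moment'])"
```

```text
[ 0.57747558 -0.18604322  0.34533729] [-3.14087190e+00 -5.85289961e-04 -6.70158642e-01] [ 1.3233248   2.16666392 -0.48880379] [ 0.46974888 -0.39814767  0.01855167]
```

Call:
apply_moves --increments '[{"tx": 0, "ty": 0, "tz": 0, "ax": 0, "ay": 0, "az": 0.35}, {"tx": 0, "ty": 0, "tz": 0, "ax": 0, "ay": 0, "az": 0.35}, {"tx": 0, "ty": 0, "tz": 0, "ax": 0, "ay": 0, "az": 0}]'

```text
time_s: 19.6
ee_pos: [0.5778, -0.1856, 0.3454]
eef_rot: [-3.139, -0.001, -0.731]
force: [7.2, 6.2, -1.4]
grip_width: 0.014
grip_force: 40.0
```

```bash
python3 - <<'E'
from h import *
o=get_obs();print(o['ee_pos'],o['eef_rot'],o['force'],o['moment'])
c=cam("side")
cv2.imwrite("pics/s5.png",cv2.resize(cv2.cvtColor(c["pixels"],cv2.COLOR_RGB2BGR)[125:195,305:385],None,fx=8,fy=8))
# expected post-top pixel vs angle, and tube post mid
for a in(-.7,-.8,-.9,-1.0,-1.1): print(a,proj(c,[.5774+.028*np.cos(a),-.186+.028*np.sin(a),.112]).round(1),proj(c,[.5774+.028*np.cos(a),-.186+.028*np.sin(a),.08]).round(1))
E
```

```text
[ 0.57778876 -0.18557962  0.34539901] [-3.13939430e+00 -1.01501768e-03 -7.31136003e-01] [ 7.15927447  6.22325892 -1.40510822] [ 1.30651903 -1.36937457  0.36287194]
-0.7 [340.2 150. ] [340.  160.5]
-0.8 [341.1 149.7] [340.8 160.1]
-0.9 [342.1 149.4] [341.7 159.8]
-1.0 [343.1 149.1] [342.7 159.6]
-1.1 [344.1 148.9] [343.7 159.4]
```

View pics/s5.png

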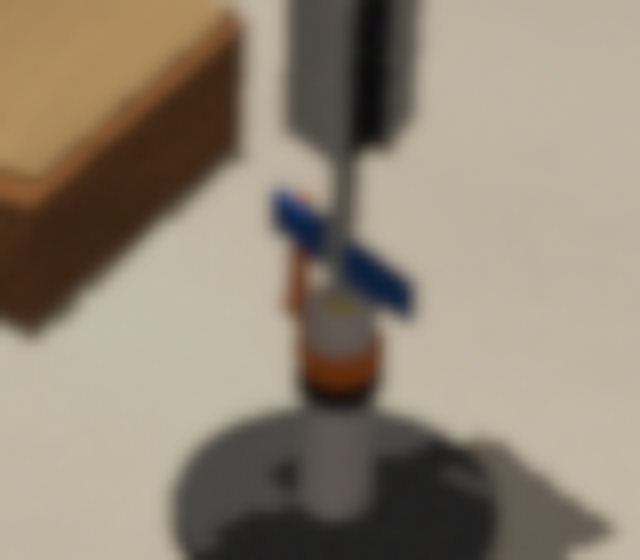

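The post is now at about (300,195)–(295,310), the reaction torque jumped from about 0.02 to 0.36 N m and the lateral force reached 9 N. The lever is on its stop with the band at the rim, so I'll hold and hand in.

Call:
apply_moves --increments '[{"tx": 0, "ty": 0, "tz": 0, "ax": 0, "ay": 0, "az": 0}, {"tx": 0, "ty": 0, "tz": 0, "ax": 0, "ay": 0, "az": 0}, {"tx": 0, "ty": 0, "tz": 0, "ax": 0, "ay": 0, "az": 0}, {"tx": 0, "ty": 0, "tz": 0, "ax": 0, "ay": 0, "az": 0}]'

```text
time_s: 20.15
ee_pos: [0.5778, -0.1856, 0.3454]
eef_rot: [-3.139, -0.001, -0.731]
force: [7.4, 5.5, -1.1]
grip_width: 0.0137
grip_force: 40.0
```

```bash
python3 -c "
from h import *
o=get_obs();print(o['ee_pos'],o['eef_rot'],o['force'],o['moment'],o['grip_force']);print(hand_in())"
```

```text
[ 0.57778079 -0.18560067  0.34540982] [-3.13943060e+00 -1.05352437e-03 -7.30687226e-01] [ 7.37458202  5.45362249 -1.06894551] [ 1.36117871 -1.36253077  0.32239259] 40.03884494304657
the job is handed in; nothing more can be done
None
```

I handed the job in at about 20 s with the leg still gripped (40 N), its band at the sleeve's rim, and the cam lever turned until the reaction torque showed it on its stop; no verdict came back.

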